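# Start up the drum sander: hood shut, extraction on, start button

### The arm

A 6-joint arm with a two-finger parallel gripper is mounted at the origin on the work surface. World frame = base frame: x ahead of the robot, y to its left, z up, the work surface at z = 0. Lengths are in m, angles in rad, forces in N, time in s.
With the tool pointing down it reaches from about 0.25 to 0.775 m from the base axis. Payload 4 kg.
Tool frame: the origin (TCP) lies midway between the tips of the shut fingers; the grasp point (between the pads) lies 19 mm behind it; y points along the fingers, x is the direction in which the jaws open and shut, and the axes are right-handed (so a half turn about y gives the same grasp; the last joint's range is limited). The gripper opens to 94 mm and grips with 3 to 60 N. Pads are 16 mm wide; open, the fingers measure 119 mm over their backs; the gripper's body (75 mm by 177 mm) begins 78 mm behind the grasp point.
Start: joints at [-1.23, 0.087, 1.371, -0, 1.684, -0.103], TCP at [0.236, -0.497, 0.206] pointing down, gripper open.
Joint ranges: [-3.1, 3.1], [-0.76, 2.03], [0.27, 2.55], [-1.08, 4.22], [0.17, 2.65], [-2.57, 2.57]. Speed limits (rad/s): [2.79, 2.79, 3.14, 3.14, 3.14, 3.14].

### API

Orientations are given as [roll, pitch, yaw] about the fixed x, y, z axes, in that order (R = Rz(yaw) Ry(pitch) Rx(roll)).
In Python, from bench import robot, snapshot, camera_info, ticket gives the robot as it stands.
- The arm moves only by the shell command python3 -m creep 'ROWS'. ROWS is JSON, a list of rows, each an object with "slide": the shift along the tool's x, y, z in mm, a list of three; "roll": the turn about the tool's y in degrees; "grip": the closure, from 0 (fully open) to 1 (shut). In form: [{"slide": [x, y, z], "roll": roll, "grip": grip}, ...]. A call has 1 to 20 rows; each row is the pose to reach, as a shift and turn from the pose commanded when the call began, along the tool's axes at that moment; what a row does not reach only later rows make up. A row lasts 1/12 s, in which the tool goes at most 41.7 mm and 7.16 degrees, less where a joint would pass 70% of its speed; a pose out of reach is approached as far as the arm can. A call with a gripper value outside its range is refused whole. The fingers move at their own pace and stop on an object; the grip force is fixed at half the most. Time passes only in rows, so rows that repeat a pose let the fingers close. It gives the time, the measured TCP pose, the force and the opening at its end, in the units of the state.
- robot.get_obs(): the state, without advancing time (a new reading comes with each control period).
- snapshot(name): name is "scene" or "side" or "wrist"; returns the picture (420x560x3 uint8, red, green, blue); there is no depth.
- camera_info(name): a dict with "fx", "fy", "cx", "cy" (pixels), "dist" ([k1, k2, p1, p2, k3] as OpenCV has them; the pictures are not rectified), "cam_to_world" (4x4, takes a point from camera to world coordinates). Camera axes: x right, y down, z forward; pixel columns grow to the right and rows downward; lengths in m; the calibration is good to about 2 mm. A picture is of the moment at which its call begins: read the wrist's pose just before it. camera_info takes no time and is no camera call; for the wrist camera it gives the pose at the moment of the call.
- ticket.close_job(): hands the job in, once; it reports no verdict.
The state is a dict: "time": time; "joint_positions": joint angles; "qvel": joint speeds; "joint_torque": joint torques, N m; "tool_pos": TCP position; "ee_rot": TCP orientation; "wrist_force": force on the tool from outside, world axes, zero at the start; "wrist_torque": the same for the moment, N m; "width": finger opening in m.
Only numpy, scipy, OpenCV 4.12 (cv2) and the standard library are available. Lean on these libraries where they do the work, as an engineer would, in place of code of your own. Each camera call takes 0.05 s, during which the arm holds its last target.

### The job

Get the drum sander running in the safe order: first push its raised blue dust hood fully shut by the yellow lip, then switch on the dust extractor by pressing the green-marked end of the black rocker fully down, and then press the green start button fully down for a moment and let it come up. Use only the closed fingertips and pick nothing up; do not press the red or the yellow button or throw the hood wide open, and leave the loose things on the bench where they are. Finish with the hood still shut and the rocker still on.

Things in the scene. Friction and masses are not known exactly. Their poses are not given: they have to be found in the camera images.
- sander: bench drum sander, fixed: grey housing 220 mm (x) by 260 mm (y), 118 mm high, with a paper-covered drum inside and a blue hinged dust hood on top. Origin at the centre of its underside on the bench; its -x side faces roughly towards the robot, z up. With the hood shut its highest point is 142 mm above the bench.
- hood (a joint): angle of the blue dust hood, rad: 0 = fully shut (a hard stop), positive = its front raised, 1.05 at most; starts between 0.4 and 0.8. The hinge runs along the sander's y axis at the rear. It is stiff and stays wherever it is left; about 2 to 4 N at the lip pushes it down.
- hood_hinge (a point): point at the middle of the hood's hinge line, 120 mm above the bench and 100 mm to the +x side of the sander's origin; does not move with the hood; its axes are the sander's (y along the hinge, the hood reaches out to -x)
- hood_lip (a point): centre of the top face of the hood's yellow lip (35 mm front to back by 90 mm wide, 8 mm thick, sticking out of the hood's front edge); moves with the hood: it lies 185 mm from the hinge line along the hood and 10 mm above it square to the hood, so with the hood shut 130 mm above the bench. Its axes are the hood's: x points from the lip to the hinge, z out of the top face. The lip's free edge is 15 mm further out.
- extractor_box: white switch box of the dust extractor, with one black rocker on top; body is 130 mm (x) by 76 mm (y) by 70 mm high, bolted to the bench; origin at the centre of its underside, z up, its -x end faces roughly towards the robot
- rocker (a joint): angle of the black rocker, rad: 0 = off (green-marked end up), 0.4 = on (green-marked end fully down); on from 0.33. The paddle is 76 mm (along the box's x) by 34 mm, 10 mm thick, pivoting about the box's y axis at its middle, 84 mm above the bench. It stays where it is left; about 2 N on the end moves it.
- rocker_on (a point): top face of the rocker's green-marked end (the end on the box's +x side), 30 mm from the pivot, on the paddle's centre line; moves with the rocker: about 95 mm above the bench when off, about 83 mm when on. Press down here.
- sander_box: grey switch box of the sander with two buttons on top, green (30 mm to the +x side of the middle, further from the robot) and red (30 mm to the -x side, nearer to it); body is 130 mm (x) by 76 mm (y) by 70 mm high, bolted to the bench; origin at the centre of its underside, z up, its -x end faces roughly towards the robot
- start_top (a point): centre of the top of the green start button: a round push button, 28 mm across, on a black round collar 44 mm across and 12 mm high; its top stands 92 mm above the bench at rest. Moves with the button.
- start (a joint): travel of the green start button, m. Press straight down. 0 = up, 0.006 m = fully down; about 1.5 N starts it moving and 5 N takes it fully down; it springs back when let go.
- stop_top (a point): centre of the top of the red stop button (not to be pressed): a round push button, 28 mm across, on a black round collar 44 mm across and 12 mm high; its top stands 92 mm above the bench at rest. 
- stop (a joint): travel of the red stop button, m. 0 = up, 0.006 m = fully down; about 1.5 N starts it moving and 5 N takes it fully down; it springs back when let go.
- air_box: blue switch box with one yellow button in the middle of its top, for the compressed air, not to be pressed; body is 130 mm (x) by 76 mm (y) by 70 mm high, bolted to the bench; origin at the centre of its underside, z up, its -x end faces roughly towards the robot
- air (a joint): travel of the yellow button, m (same kind as the others, 92 mm high). 0 = up.
- glue: loose white glue bottle with orange cap, 52 mm across, 130 mm tall, standing; origin at the centre of its underside
- screw_box: loose cardboard box of screws, 75 x 110 x 70 mm; origin at the centre of its underside
- bracket: loose plywood bracket, base 150 x 100 mm, 92 mm tall; origin at the centre of its underside
- screwdriver: loose screwdriver lying on the bench, about 200 mm long along its x; origin under its middle
- brush: loose paint brush lying on the bench, about 200 mm long along its x; origin under its middle
- tape: loose roll of yellow tape lying flat, 90 mm across, 24 mm high; origin at the centre of its underside
- drill: loose grey cordless drill standing on its black battery (120 x 75 mm), 185 mm tall; origin at the centre of its underside

How it is judged:
By the outcome, as a careful person would: the job done as asked, in the order asked, and still so for the second after the job is handed in, with the robot touching nothing.
It also fails if it takes over 58 s, if anything falls off the work surface, if the arm or the gripper's body presses on something with over 40 N, if the wrist force passes 120 N, or if a joint passes its speed limit or range.

## Working session

There is one attempt and no reset: what is moved stays moved. The work goes in short steps, Python scripts to look and compute and a shell command to move; the robot and the scene stay as the last step left them, time stands still between calls to the robot, and variables do not carry over. Pictures are saved under pics/ and viewed, and the job is handed in when it is done.

```bash
ls; mkdir -p pics; python3 - <<'E'
from bench import robot, snapshot, camera_info, ticket
import cv2,numpy as np
for n in ("scene","side","wrist"):
    i=camera_info(n); im=snapshot(n); cv2.imwrite(f"pics/{n}0.png",im[:,:,::-1])
    print(n,{k:np.round(v,4).tolist() for k,v in i.items()})
print(robot.get_obs())
E
```

```text
pics
scene {'fx': 388.4949, 'fy': 388.4949, 'cx': 284.49, 'cy': 208.3551, 'dist': [-0.0693, 0.0, 0.0, 0.0, 0.0], 'cam_to_world': [[0.3176, 0.7738, -0.5481, 1.2884], [0.9482, -0.2613, 0.1806, -0.1509], [-0.0035, -0.5771, -0.8167, 1.1777], [0.0, 0.0, 0.0, 1.0]]}
side {'fx': 490.8233, 'fy': 490.8233, 'cx': 273.0986, 'cy': 205.5833, 'dist': [-0.0994, 0.0, 0.0, 0.0, 0.0], 'cam_to_world': [[0.9851, -0.1122, 0.1305, 0.3572], [-0.1717, -0.5902, 0.7887, -1.0797], [-0.0115, -0.7994, -0.6007, 1.0105], [0.0, 0.0, 0.0, 1.0]]}
wrist {'fx': 292.1203, 'fy': 292.1203, 'cx': 279.8087, 'cy': 203.0067, 'dist': [0.021, 0.0, 0.0, 0.0, 0.0], 'cam_to_world': [[0.4288, -0.8791, -0.2083, 0.2967], [-0.9034, -0.4177, -0.0967, -0.4688], [-0.002, 0.2296, -0.9733, 0.3838], [0.0, 0.0, 0.0, 1.0]]}
{'time': 0.15, 'joint_positions': array([-1.23005805e+00,  8.77829007e-02,  1.37189815e+00, -2.27869746e-05,
        1.68357776e+00, -1.03119152e-01]), 'qvel': array([-0.00080141, -0.00215432, -0.00475111,  0.00022499,  0.00045505,
       -0.00025836]), 'joint_torque': array([ 1.33492405e-03, -3.40642619e+01, -3.02793896e+01,  7.17528840e-02,
        3.05209332e-02, -1.25184938e-04]), 'tool_pos': array([ 0.23602423, -0.49632298,  0.20457886]), 'ee_rot': array([-1.57064735,  0.00165963, -1.12694132]), 'wrist_force': array([2.44766878e-04, 2.63885638e-01, 1.05409511e+00]), 'wrist_torque': array([-0.06391851,  0.0116278 ,  0.01476499]), 'width': 0.09391412933574696}
```

View pics/scene0.png

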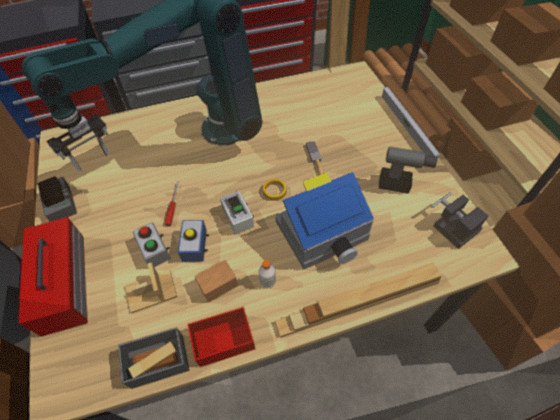

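View pics/side0.png

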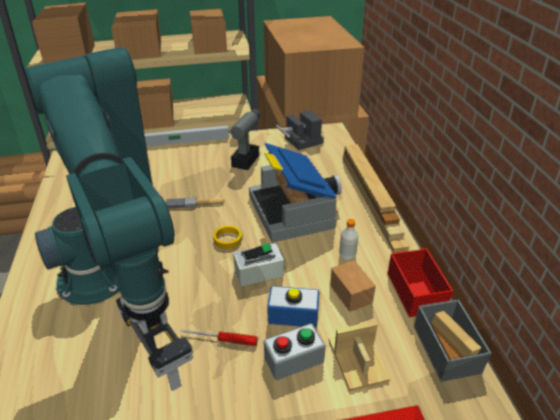

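View pics/wrist0.png

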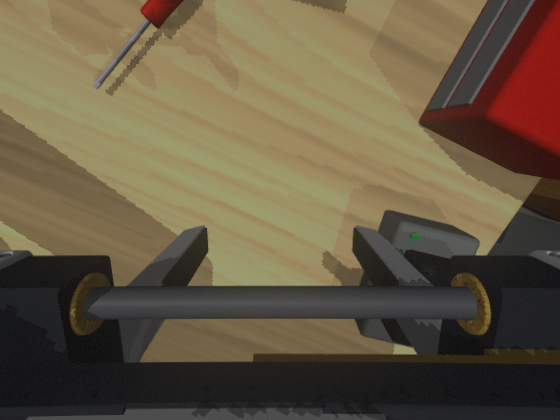

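```bash
cat > h.py <<'E'
import cv2,numpy as np
from bench import camera_info
def ray(n,px,i=None):
    i=i or camera_info(n); K=np.array([[i['fx'],0,i['cx']],[0,i['fy'],i['cy']],[0,0,1.]])
    u=cv2.undistortPoints(np.array([[px]],float),K,np.array(i['dist'],float))[0,0]
    T=np.array(i['cam_to_world']); d=T[:3,:3]@[u[0],u[1],1]; return T[:3,3],d/np.linalg.norm(d)
def plane(n,px,z,i=None):
    o,d=ray(n,px,i); return o+d*(z-o[2])/d[2]
def two(a,pa,b,pb):
    o,d=ray(a,pa);p,e=ray(b,pb)
    t=np.linalg.lstsq(np.c_[d,-e],p-o,rcond=None)[0]
    A=o+d*t[0];B=p+e*t[1];return (A+B)/2,np.linalg.norm(A-B)
E
python3 - <<'E'
import cv2,numpy as np
from h import *
for n,(x,y,w,h) in {"scene":(120,160,270,120),"side":(210,130,150,250)}.items():
    im=cv2.imread(f"pics/{n}0.png"); c=im[y:y+h,x:x+w]
    s=min(800/w,600/h); cv2.imwrite(f"pics/{n}0z.png",cv2.resize(c,None,fx=s,fy=s,interpolation=cv2.INTER_NEAREST)); print(n,s)
    hsv=cv2.cvtColor(im,cv2.COLOR_BGR2HSV)
    for nm,lo,hi in (("yellow",(24,170,90),(33,255,255)),("green",(50,130,50),(80,255,255)),("red",(0,180,90),(6,255,255)),("blue",(100,120,60),(125,255,255))):
        m=cv2.inRange(hsv,lo,hi); k,l,st,ce=cv2.connectedComponentsWithStats(m)
        for j in range(1,k):
            if st[j,4]>12 and x<ce[j][0]<x+w and y<ce[j][1]<y+h: print(nm,st[j],ce[j].round(1))
E
```

```text
scene 2.962962962962963
yellow [304 174  26  16 213] [316.2 181.1]
yellow [268 182  18  16  43] [279.6 191.8]
yellow [185 230   9   7  47] [189.1 232.7]
green [235 205   7   6  18] [237.7 207.6]
green [146 241   8   6  35] [149.9 243.5]
red [166 202   9  23 108] [169.8 213.3]
red [140 228   8   6  41] [143.6 230.4]
blue [ 284  173   89   77 3857] [327.6 210.2]
blue [184 250  16   3  18] [192.3 251.8]
side 2.4
yellow [265 153  17  18 125] [273.  161.4]
yellow [219 225  23  17 107] [233.5 231.4]
yellow [288 289  12  10  87] [293.4 293.5]
green [262 244   9   9  57] [265.7 247.8]
green [300 329  12  11 106] [305.7 334.2]
red [218 332  39  13 326] [237.5 338.1]
red [277 338  11  10  93] [282.  342.3]
blue [ 266  144   70   54 1556] [301.1 172.8]
blue [268 305  49  21 778] [291.6 315.5]
```

```bash
ls pics
```

```text
scene0.png
scene0z.png
side0.png
side0z.png
wrist0.png
```

View pics/scene0z.png

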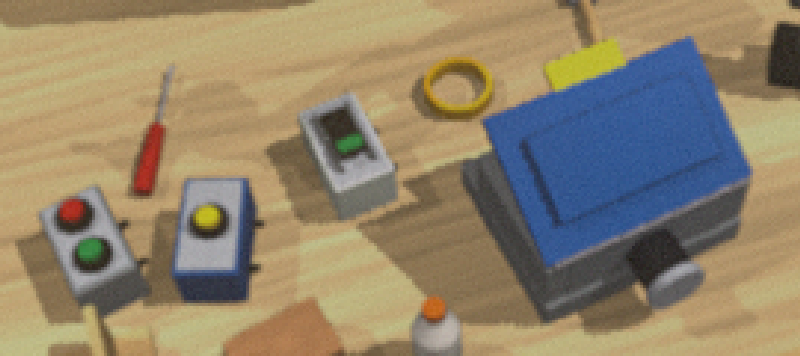

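View pics/side0z.png

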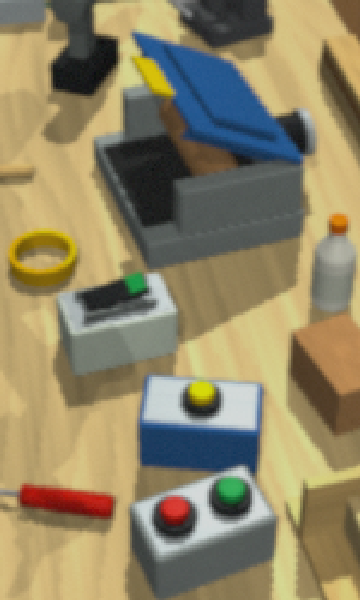

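```bash
python3 - <<'E'
from h import *
np.set_printoptions(precision=4,suppress=True)
for nm,a,b,z in (("green",(149.9,243.5),(305.7,334.2),.09),("red",(143.6,230.4),(282,342.3),.09),("yel",(189.1,232.7),(293.4,293.5),.09),("rock",(237.7,207.6),(265.7,247.8),.095),("lip",(316.2,181.1),(273,161.4),.23)):
    print(nm,*two("scene",a,"side",b),plane("scene",a,z),plane("side",b,z))
# lip & hood polygons
for n in ("scene","side"):
    im=cv2.imread(f"pics/{n}0.png");hsv=cv2.cvtColor(im,cv2.COLOR_BGR2HSV)
    for lo,hi,box in (((22,140,80),(34,255,255),(295,165,345,195) if n=="scene" else (260,145,288,175)),((100,120,40),(125,255,255),(275,165,380,260) if n=="scene" else (255,135,345,205))):
        m=cv2.inRange(hsv,lo,hi); q=np.zeros_like(m); x0,y0,x1,y1=box; q[y0:y1,x0:x1]=m[y0:y1,x0:x1]
        c=max(cv2.findContours(q,cv2.RETR_EXTERNAL,cv2.CHAIN_APPROX_NONE)[0],key=cv2.contourArea)
        h=cv2.convexHull(c); print(n,lo[0],cv2.approxPolyDP(h,2.0,True)[:,0].tolist())
E
```

```text
green [ 0.5473 -0.3711  0.0842] 0.00021349687420898263 [ 0.5511 -0.3699  0.09  ] [ 0.5462 -0.3756  0.09  ]
red [ 0.4889 -0.3846  0.0844] 0.0011497868218003718 [ 0.4935 -0.3837  0.09  ] [ 0.4877 -0.3883  0.09  ]
yel [ 0.5459 -0.24    0.0837] 0.0017529402536909902 [ 0.551  -0.2399  0.09  ] [ 0.5441 -0.2448  0.09  ]
rock [ 0.5033 -0.0615  0.0897] 0.0009774424702900608 [ 0.5076 -0.0622  0.095 ] [ 0.5022 -0.0668  0.095 ]
lip [0.5699 0.1937 0.2105] 0.0009120584301082338 [0.5848 0.1864 0.23  ] [0.5645 0.1633 0.23  ]
scene 22 [[330, 179], [306, 189], [303, 183], [323, 173]]
scene 100 [[352, 173], [372, 217], [304, 249], [284, 200]]
side 22 [[265, 153], [276, 159], [280, 170], [273, 168]]
side 100 [[266, 144], [305, 156], [333, 190], [334, 197], [310, 194], [287, 186]]
```

```bash
python3 - <<'E'
from h import *
np.set_printoptions(precision=4,suppress=True)
a=plane("scene",(372,217),.125);b=plane("scene",(304,249),.125);d=a-b
print(a,b,np.linalg.norm(d),np.arctan2(-d[0],d[1]))
a=two("scene",(352,173),"side",(266,144));print(a)
# lip edges on plane z=.21
for p in [[330, 179], [306, 189], [303, 183], [323, 173]]: print(plane("scene",p,.21))
import sys
from bench import robot
o=robot.get_obs();yaw=o['ee_rot'][2];print(o['tool_pos'],yaw)
T=o['tool_pos']
for nm,x,y in (("lip",.570,.194),("rock",.504,-.063),("start",.548,-.372)):
    dx=np.array([x,y])-T[:2]; print(nm,1000*np.array([dx@[np.cos(yaw),np.sin(yaw)],dx@[-np.sin(yaw),np.cos(yaw)]]))
E
```

```text
[0.7065 0.3424 0.125 ] [0.7471 0.0901 0.125 ] 0.2554902394597727 0.15969444044513822
(array([0.5684, 0.3216, 0.2006]), np.float64(0.00038332193252411565))
[0.576  0.2389 0.21  ]
[0.5897 0.1513 0.21  ]
[0.5638 0.1507 0.21  ]
[0.5453 0.2269 0.21  ]
[ 0.236  -0.4963  0.2046] -1.126941322314766
lip [-480.0155  598.0558]
rock [-276.26   428.089]
start [ 21.6935 335.1335]
```

```bash
python3 -m creep '[{"slide":[0,-40,0],"roll":0,"grip":1},{"slide":[0,-80,0],"roll":0,"grip":1},{"slide":[-20,-85,25],"roll":0,"grip":1},{"slide":[-45,-85,56],"roll":0,"grip":1},{"slide":[-70,-85,87],"roll":0,"grip":1},{"slide":[-95,-85,118],"roll":0,"grip":1},{"slide":[-120,-85,150],"roll":0,"grip":1},{"slide":[-145,-85,181],"roll":0,"grip":1},{"slide":[-170,-85,212],"roll":0,"grip":1},{"slide":[-195,-85,243],"roll":0,"grip":1},{"slide":[-220,-85,274],"roll":0,"grip":1},{"slide":[-245,-85,305],"roll":0,"grip":1},{"slide":[-270,-85,336],"roll":0,"grip":1},{"slide":[-295,-85,368],"roll":0,"grip":1},{"slide":[-320,-85,399],"roll":0,"grip":1},{"slide":[-345,-85,430],"roll":0,"grip":1},{"slide":[-370,-85,461],"roll":0,"grip":1},{"slide":[-395,-85,492],"roll":0,"grip":1},{"slide":[-420,-85,523],"roll":0,"grip":1},{"slide":[-440,-85,548],"roll":0,"grip":1}]'
```

```text
time: 1.82
tool_pos: [0.5426, 0.1388, 0.2897]
ee_rot: [-1.571, 0.001, -1.125]
wrist_force: [0.8, -0.6, -0.6]
width: 0.0007
```

```bash
python3 -m creep '[{"slide":[-18,0,22],"roll":0,"grip":1},{"slide":[-38,15,46],"roll":0,"grip":1},{"slide":[-38,50,46],"roll":0,"grip":1},{"slide":[-38,50,46],"roll":0,"grip":1}]'; python3 - <<'E'
from bench import snapshot,robot
import cv2,numpy as np
o=robot.get_obs();print(o['tool_pos'],o['wrist_force'])
s=snapshot("scene")[140:270,220:400,::-1];t=snapshot("side")[90:240,200:380,::-1];w=snapshot("wrist")[...,::-1]
cv2.imwrite("pics/a.png",np.hstack([cv2.resize(c,(400,330),interpolation=2) for c in(s,t)]));cv2.imwrite("pics/aw.png",w)
E
```

```text
time: 2.15
tool_pos: [0.5629, 0.1905, 0.2297]
ee_rot: [-1.59, 0.004, -1.124]
wrist_force: [-1.1, -0.2, -2.8]
width: 0.0006
[0.56293865 0.19050632 0.22966396] [-1.08311536 -0.16456371 -2.78890664]
```

View pics/a.png

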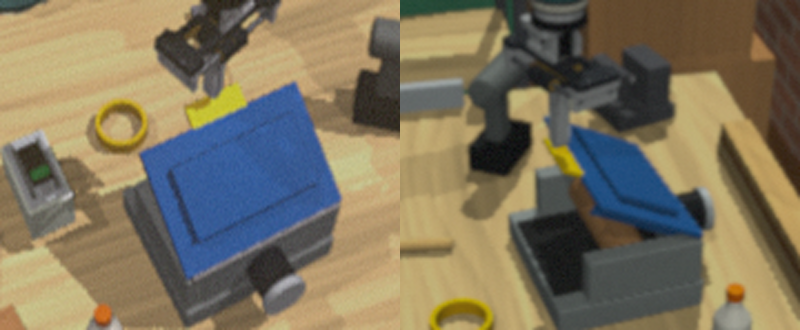

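View pics/aw.png

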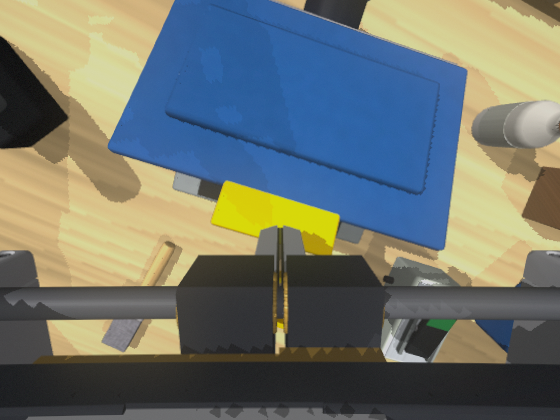

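```bash
python3 -m creep '[{"slide":[0,0,0],"roll":0,"grip":1},{"slide":[0,0,0],"roll":0,"grip":1}]'
```

```text
time: 2.47
tool_pos: [0.5687, 0.1895, 0.2443]
ee_rot: [-1.565, -0.001, -1.128]
wrist_force: [0.5, -0.6, -0.4]
width: 0.0009
```

```bash
python3 -m creep '[{"slide":[0,10,0],"roll":0,"grip":1},{"slide":[0,20,0],"roll":0,"grip":1},{"slide":[0,30,0],"roll":0,"grip":1},{"slide":[-1,38,-4],"roll":0,"grip":1},{"slide":[-2,46,-7],"roll":0,"grip":1},{"slide":[-3,54,-10],"roll":0,"grip":1},{"slide":[-4,60,-13],"roll":0,"grip":1},{"slide":[-4,60,-13],"roll":0,"grip":1}]';  python3 -m creep '[{"slide":[-1,8,-2],"roll":0,"grip":1},{"slide":[-1,16,-4],"roll":0,"grip":1},{"slide":[-2,24,-6],"roll":0,"grip":1},{"slide":[-2,32,-8],"roll":0,"grip":1},{"slide":[-3,40,-9],"roll":0,"grip":1},{"slide":[-3,46,-10],"roll":0,"grip":1},{"slide":[-3,46,-10],"roll":0,"grip":1}]'
```

```text
time: 3.13
tool_pos: [0.5523, 0.1878, 0.1784]
ee_rot: [-1.575, 0.001, -1.127]
wrist_force: [0.9, -0.0, -0.0]
width: 0.0002
time: 3.72
tool_pos: [0.5423, 0.1862, 0.1322]
ee_rot: [-1.575, 0.001, -1.127]
wrist_force: [0.0, 0.5, -0.3]
width: 0.0004
```

```bash
python3 - <<'E'
from bench import snapshot,robot
import cv2,numpy as np
o=robot.get_obs();print(o['tool_pos'],o['wrist_force'])
s=snapshot("scene")[140:270,220:400,::-1];t=snapshot("side")[90:240,200:380,::-1]
cv2.imwrite("pics/b.png",np.hstack([cv2.resize(c,(400,330),interpolation=2) for c in(s,t)]))
E
```

```text
[0.54232418 0.18615362 0.13219648] [ 0.01914013  0.46348692 -0.3372822 ]
```

View pics/b.png

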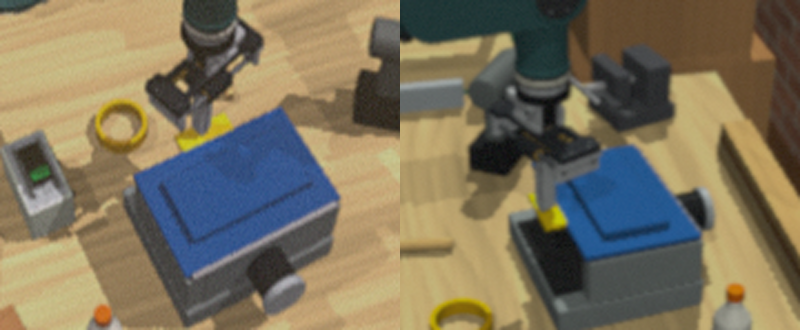

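The hood is nearly shut, with the fingertip on the yellow lip (left panel about 205,130). I'll press on to the stop.

```bash
python3 -m creep '[{"slide":[0,2,0],"roll":0,"grip":1},{"slide":[0,4,0],"roll":0,"grip":1},{"slide":[0,5,0],"roll":0,"grip":1},{"slide":[0,5,0],"roll":0,"grip":1},{"slide":[0,5,0],"roll":0,"grip":1}]'
```

```text
time: 4.23
tool_pos: [0.5437, 0.1864, 0.1303]
ee_rot: [-1.57, -0.0, -1.127]
wrist_force: [-1.9, -0.2, 4.0]
width: 0.0006
```

```bash
python3 -m creep '[{"slide":[0,3,0],"roll":0,"grip":1},{"slide":[0,6,0],"roll":0,"grip":1},{"slide":[0,6,0],"roll":0,"grip":1},{"slide":[0,6,0],"roll":0,"grip":1}]'
```

```text
time: 4.57
tool_pos: [0.5438, 0.1865, 0.13]
ee_rot: [-1.567, -0.001, -1.127]
wrist_force: [-9.3, -2.8, 22.7]
width: 0.0007
```

```bash
python3 -m creep '[{"slide":[0,-15,0],"roll":0,"grip":1},{"slide":[0,-45,0],"roll":0,"grip":1},{"slide":[0,-80,0],"roll":0,"grip":1},{"slide":[25,-90,-17],"roll":0,"grip":1},{"slide":[55,-90,-38],"roll":0,"grip":1},{"slide":[85,-90,-58],"roll":0,"grip":1},{"slide":[115,-90,-79],"roll":0,"grip":1},{"slide":[145,-90,-100],"roll":0,"grip":1},{"slide":[170,-90,-117],"roll":0,"grip":1},{"slide":[190,-90,-131],"roll":0,"grip":1},{"slide":[203,-90,-140],"roll":0,"grip":1},{"slide":[209,-90,-144],"roll":0,"grip":1},{"slide":[209,-90,-144],"roll":0,"grip":1},{"slide":[209,-90,-144],"roll":0,"grip":1}]'
python3 - <<'E'
from bench import snapshot,robot
import cv2,numpy as np
o=robot.get_obs();print(o['tool_pos'],o['wrist_force'])
s=snapshot("scene")[140:270,180:400,::-1];t=snapshot("side")[130:310,200:380,::-1];w=snapshot("wrist")[...,::-1]
cv2.imwrite("pics/c.png",np.hstack([cv2.resize(c,(400,330),interpolation=2) for c in(s,t)]));cv2.imwrite("pics/cw.png",w)
E
```

```text
time: 5.73
tool_pos: [0.5034, -0.0638, 0.2132]
ee_rot: [-1.571, 0.001, -1.127]
wrist_force: [0.4, 0.8, 0.3]
width: 0.0007
[ 0.50337963 -0.06376275  0.21317693] [0.36073403 0.7812651  0.3360876 ]
```

View pics/c.png

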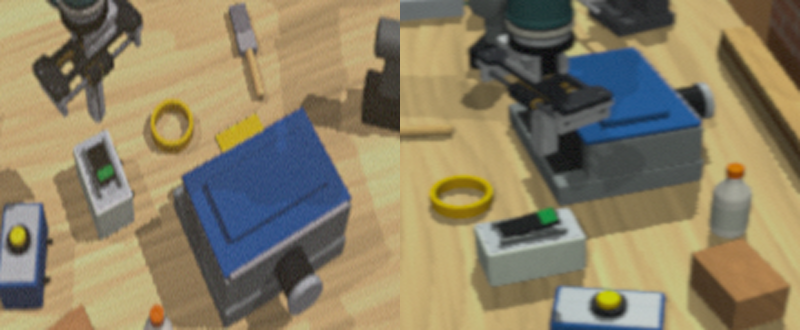

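View pics/cw.png

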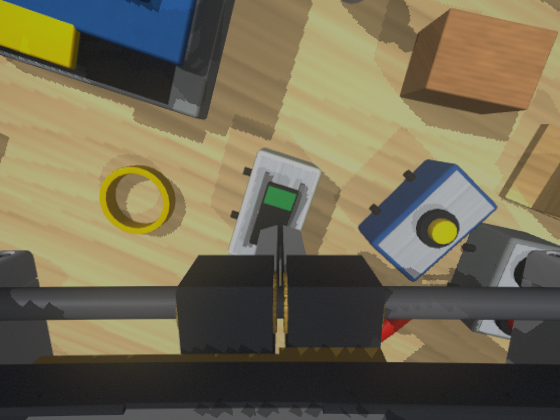

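```bash
python3 - <<'E'
from h import *
from bench import robot
print(robot.get_obs()['tool_pos'])
np.set_printoptions(precision=4,suppress=True)
im=cv2.imread("pics/cw.png");hsv=cv2.cvtColor(im,cv2.COLOR_BGR2HSV)
for nm,lo,hi,z in (("green",(50,130,40),(80,255,255),.095),("yel",(24,170,90),(33,255,255),.092)):
    m=cv2.inRange(hsv,lo,hi);k,l,st,ce=cv2.connectedComponentsWithStats(m)
    for j in range(1,k):
        if st[j,4]>100:
            print(nm,st[j],ce[j],plane("wrist",ce[j],z))
            if nm=="green":
                c=cv2.findContours((l==j).astype(np.uint8),0,1)[0][0]; b=cv2.boxPoints(cv2.minAreaRect(c)); print(np.array([plane("wrist",p,z) for p in b]))
E
```

```text
[ 0.50350128 -0.06303549  0.21335566]
green [264 187  32  24 477] [279.3606 198.0713] [ 0.5052 -0.0626  0.095 ]
[[ 0.4944 -0.0493  0.095 ]
 [ 0.5124 -0.0471  0.095 ]
 [ 0.5158 -0.0758  0.095 ]
 [ 0.4977 -0.0784  0.095 ]]
yel [   0    0   76   68 3289] [36.2186 34.443 ] [0.5471 0.2037 0.092 ]
yel [ 100  167   69   67 1259] [133.946 199.56 ] [0.4375 0.0742 0.092 ]
yel [430 219  27  25 517] [442.9942 231.1219] [ 0.5475 -0.2373  0.092 ]
```

```bash
python3 -m creep '[{"slide":[0,25,2],"roll":0,"grip":1},{"slide":[0,55,2],"roll":0,"grip":1},{"slide":[0,85,2],"roll":0,"grip":1},{"slide":[0,100,2],"roll":0,"grip":1},{"slide":[0,108,2],"roll":0,"grip":1},{"slide":[0,114,2],"roll":0,"grip":1},{"slide":[0,118,2],"roll":0,"grip":1},{"slide":[0,121,2],"roll":0,"grip":1},{"slide":[0,124,2],"roll":0,"grip":1},{"slide":[0,127,2],"roll":0,"grip":1},{"slide":[0,129,2],"roll":0,"grip":1},{"slide":[0,131,2],"roll":0,"grip":1},{"slide":[0,131,2],"roll":0,"grip":1},{"slide":[0,131,2],"roll":0,"grip":1}]'
```

```text
time: 7.05
tool_pos: [0.5071, -0.0633, 0.0849]
ee_rot: [-1.566, -0.003, -1.127]
wrist_force: [1.2, 1.6, 7.9]
width: 0.0006
```

```bash
python3 -m creep '[{"slide":[0,2,0],"roll":0,"grip":1},{"slide":[0,4,0],"roll":0,"grip":1},{"slide":[0,4,0],"roll":0,"grip":1},{"slide":[0,4,0],"roll":0,"grip":1}]'
```

```text
time: 7.38
tool_pos: [0.5073, -0.0633, 0.0845]
ee_rot: [-1.565, -0.004, -1.127]
wrist_force: [-3.4, 3.6, 20.9]
width: 0.0005
```

```bash
python3 -m creep '[{"slide":[0,-15,0],"roll":0,"grip":1},{"slide":[0,-45,0],"roll":0,"grip":1},{"slide":[0,-85,0],"roll":0,"grip":1},{"slide":[10,-115,-3],"roll":0,"grip":1},{"slide":[35,-130,-11],"roll":0,"grip":1},{"slide":[70,-130,-23],"roll":0,"grip":1},{"slide":[105,-130,-34],"roll":0,"grip":1},{"slide":[140,-130,-45],"roll":0,"grip":1},{"slide":[175,-130,-57],"roll":0,"grip":1},{"slide":[210,-130,-68],"roll":0,"grip":1},{"slide":[245,-130,-79],"roll":0,"grip":1},{"slide":[275,-130,-89],"roll":0,"grip":1},{"slide":[292,-130,-95],"roll":0,"grip":1},{"slide":[297,-130,-96],"roll":0,"grip":1},{"slide":[297,-130,-96],"roll":0,"grip":1},{"slide":[297,-130,-96],"roll":0,"grip":1}]'
python3 - <<'E'
from bench import snapshot,robot
from h import *
np.set_printoptions(precision=4,suppress=True)
o=robot.get_obs();print(o['tool_pos'],o['wrist_force'])
i=camera_info("wrist");w=snapshot("wrist")[...,::-1].copy()
s=snapshot("scene")[160:290,120:400,::-1];t=snapshot("side")[130:380,200:400,::-1]
cv2.imwrite("pics/d.png",np.hstack([cv2.resize(c,(400,330),interpolation=2) for c in(s,t)]));cv2.imwrite("pics/dw.png",w)
hsv=cv2.cvtColor(w,cv2.COLOR_BGR2HSV)
for nm,lo,hi in (("green",(50,130,40),(80,255,255)),("red",(0,180,90),(6,255,255))):
    k,l,st,ce=cv2.connectedComponentsWithStats(cv2.inRange(hsv,lo,hi))
    for j in range(1,k):
        if st[j,4]>80: print(nm,st[j],ce[j],plane("wrist",ce[j],.091,i))
E
```

```text
time: 8.72
tool_pos: [0.5457, -0.3719, 0.208]
ee_rot: [-1.571, 0.002, -1.127]
wrist_force: [0.3, 0.0, -0.5]
width: 0.0006
[ 0.5457 -0.3719  0.208 ] [ 0.3048  0.0467 -0.4693]
green [268 185  25  25 488] [279.9242 196.8975] [ 0.5489 -0.3713  0.091 ]
red [546 231  14  19 147] [554.6122 242.8027] [ 0.6285 -0.6545  0.091 ]
red [154 236  57  50 963] [182.6127 262.7632] [ 0.4367 -0.3068  0.091 ]
red [ 471  320   43   43 1095] [495.5644 342.7525] [ 0.5001 -0.6698  0.091 ]
```

View pics/d.png

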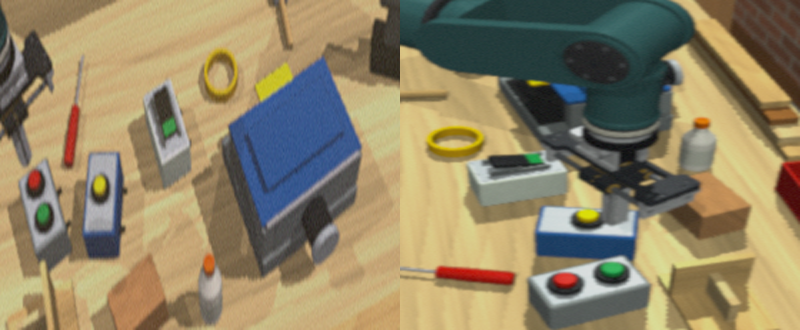

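View pics/dw.png

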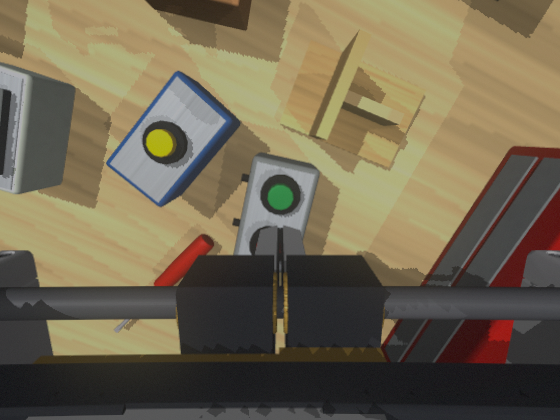

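```bash
python3 -m creep '[{"slide":[1,25,3],"roll":0,"grip":1},{"slide":[1,55,3],"roll":0,"grip":1},{"slide":[1,80,3],"roll":0,"grip":1},{"slide":[1,95,3],"roll":0,"grip":1},{"slide":[1,104,3],"roll":0,"grip":1},{"slide":[1,110,3],"roll":0,"grip":1},{"slide":[1,114,3],"roll":0,"grip":1},{"slide":[1,117,3],"roll":0,"grip":1},{"slide":[1,120,3],"roll":0,"grip":1},{"slide":[1,123,3],"roll":0,"grip":1},{"slide":[1,125,3],"roll":0,"grip":1},{"slide":[1,127,3],"roll":0,"grip":1},{"slide":[1,127,3],"roll":0,"grip":1},{"slide":[1,127,3],"roll":0,"grip":1}]'
```

```text
time: 10.03
tool_pos: [0.5498, -0.3725, 0.0861]
ee_rot: [-1.569, -0.003, -1.127]
wrist_force: [-4.2, 4.1, 12.3]
width: 0.0007
```

Bottomed out: 12 N at z = 0.086. I'll let it come up and back off.

```bash
python3 -m creep '[{"slide":[0,-5,0],"roll":0,"grip":1},{"slide":[0,-15,0],"roll":0,"grip":1},{"slide":[0,-40,0],"roll":0,"grip":1},{"slide":[0,-80,0],"roll":0,"grip":1},{"slide":[0,-120,0],"roll":0,"grip":1},{"slide":[0,-150,-30],"roll":0,"grip":1},{"slide":[0,-160,-70],"roll":0,"grip":1},{"slide":[0,-160,-110],"roll":0,"grip":1},{"slide":[0,-160,-150],"roll":0,"grip":1},{"slide":[0,-160,-180],"roll":0,"grip":1},{"slide":[0,-160,-200],"roll":0,"grip":1},{"slide":[0,-160,-200],"roll":0,"grip":1},{"slide":[0,-160,-200],"roll":0,"grip":1}]'
python3 - <<'E'
from bench import snapshot,robot
from h import *
o=robot.get_obs();print(o['time'],o['tool_pos'],o['wrist_force'])
S=snapshot("scene")[...,::-1];T=snapshot("side")[...,::-1];s=S[150:290,120:400];t=T[120:380,200:400]
cv2.imwrite("pics/e.png",np.hstack([cv2.resize(c,(400,400),interpolation=2) for c in(s,t)]))
np.set_printoptions(precision=4,suppress=True)
P={}
for n,im in (("scene",S),("side",T)):
    hsv=cv2.cvtColor(np.ascontiguousarray(im),cv2.COLOR_BGR2HSV)
    for nm,lo,hi in (("green",(50,130,50),(80,255,255)),("yellow",(24,170,90),(33,255,255))):
        k,l,st,ce=cv2.connectedComponentsWithStats(cv2.inRange(hsv,lo,hi))
        for j in range(1,k):
            if st[j,4]>15 and ce[j][1]>150: print(n,nm,st[j],ce[j])
E
```

```text
time: 11.12
tool_pos: [0.3677, -0.4589, 0.2419]
ee_rot: [-1.57, -0.001, -1.129]
wrist_force: [-0.0, -0.1, 0.3]
width: 0.0007
11.1167 [ 0.36768902 -0.4589278   0.2418733 ] [-0.04702798 -0.09657953  0.33079175]
scene green [235 207   7   5  18] [238.7778 209.0556]
scene green [146 241   8   6  36] [149.8056 243.4722]
scene yellow [299 185  25  14 160] [310.9312 191.6687]
scene yellow [185 230   9   7  50] [189.26 232.84]
side green [263 247   8   7  43] [266.2791 250.0233]
side green [300 329  12  12 107] [305.6822 334.2056]
side yellow [259 177  15  19 176] [265.8239 186.2273]
side yellow [288 289  12  10  87] [293.4368 293.4713]
```

View pics/e.png

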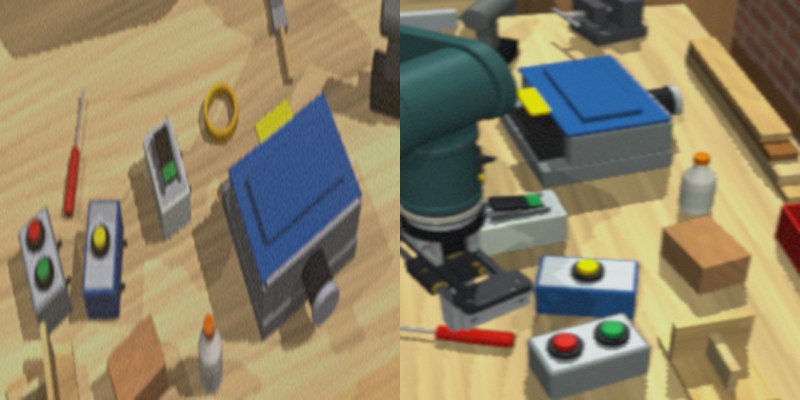

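```bash
python3 - <<'E'
from h import *
from bench import ticket
print(two("scene",(310.9,191.7),"side",(265.8,186.2)));print(two("scene",(238.8,209.1),"side",(266.3,250.0)));print(two("scene",(149.8,243.5),"side",(305.7,334.2)))
ticket.close_job()
E
```

```text
(array([0.54443106, 0.18967681, 0.12422954]), np.float64(0.0005721872067407463))
(array([ 0.50451322, -0.05922345,  0.0799827 ]), np.float64(0.0007434020356830861))
(array([ 0.54729051, -0.37135384,  0.08447094]), np.float64(8.582385332746419e-05))
the job is handed in; nothing more can be done
```

The drum sander is started in the safe order, and I handed the job in at about 11 s of the 58 s allowed. All of it was done with the closed fingertips. No verdict was reported.

1. **Hood:** I pushed the dust hood down by the yellow lip until it hit its stop. The tip stood at z = 0.130 m, and the force rose to 23 N with no further movement.
2. **Rocker:** I pressed the green-marked end to its stop, at z ≈ 0.0845 m and 21 N.
3. **Start button:** I pressed it fully down, at z = 0.086 m and 12 N, then released it and drew the arm clear.

**Last camera checks:**

| Point | Measured height | Expected height |
|---|---|---|
| Lip (hood shut) | 0.124 m | 0.130 m |
| Rocker's green mark | 0.080 m (was 0.090 m when off) | 0.083 m when on |
| Green button | 0.084 m, the same as before the press | 0.092 m at rest |

- These camera heights read 3–8 mm below the stated values. The green, red and yellow button tops already read that low before I touched anything. The hood and rocker contact heights came out within about 1.5 mm of the stated values.
- The red and yellow buttons were never approached, and the loose items look unmoved in the pictures.
- The arm swung about 10 mm below its target once while coming in over the lip. It settled before contact, with no harm seen.

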